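# Cap the compost pail and shut the pull-out

### The job

The pull-out under the sink is open and the compost pail in it is uncovered. Fetch the pail's cap, turn it so that its wide and narrow tabs match the wide and narrow notches of the pail's collar, set it gently down flat into the collar and twist it clockwise (seen from above) to the stop, so that its arrow is at the red dot; then, leaving it locked, slide the pull-out fully home. Leave the funnel, the spoon rest and the tablet box with its trivet undisturbed.

Things in the scene. Friction and masses are not known exactly. Their poses are not given: they have to be found in the camera images.
- cap: Loose bayonet cap, 0.28 kg, lying right way up on the cabinet floor (z = 0). Origin: centre of its underside, z up. Black plug 86 mm across, z 0 to 10 mm (tapered below 5 mm); steel disc 116 mm across, z 10 to 16 mm; at the disc's level two dark tabs out to 68 mm radius: a WIDE one (40 degrees) centred on +x and a NARROW one (18 degrees) on -x. An orange arrow points along +x.
- cap_grip (a point): Centre of the top of the cap's grip, 48 mm above the cap's origin, axes as the cap's. The grip is a black square block, 34 x 34 mm, sides along x and y, corners rounded 4 mm, standing 32 mm above the disc (z 16 to 48 mm in the cap).
- cap_arrow (a point): Tip of the cap's orange arrow: on top of the wide tab, 66 mm from the cap's axis along its +x, 16 mm above the cap's origin.
- pail: Stainless compost pail, 154 mm across, 165 mm high, on the pull-out's tray (30 mm above the floor); moves with it. Origin: centre of its underside, z up, +x towards the middle of its WIDE notch, -x its NARROW notch. It sits tight in its cradle: does not lift out, takes over 2.5 N m to turn. Heading up to 1.4 rad either side of the pull-out's.
- pail_mouth (a point): Centre of the mouth at the collar's top, 165 mm above the pail's origin; axes as the pail's. The collar's flange, 4 mm thick, has an opening of 61.5 mm radius with two notches of 72 mm radius: 48 degrees wide on +x, 26 degrees on -x. The cap goes down only with its +x along the pail's +x (4 degrees, 3.5 mm of play); turned half round, its wide tab rides on the flange.
- pail_seat (a point): Centre of the seat, a flat ring (inner radius 47 mm) 12 mm below pail_mouth, on which the cap's disc rests when down: the cap's origin is then 10 mm below this point. Over the seat, under the flange, runs a groove 8 mm high, 72.5 mm in radius, in which the tabs turn: freely, clockwise from above (negative yaw), 54 degrees to a hard stop; the other way is barred. The cap stays as left.
- pail_lock (a point): The red lock dot, 9 mm across, on top of the collar's flange, 69 mm from the pail's axis, 50 degrees clockwise (from above) from the middle of the wide notch.
- pullout (a joint): How far the pull-out is open, in m: 0 fully home, at most 0.15; 0.075 to 0.13 at the start. It slides level on rails with about 4 N of friction plus 15 N per m/s, stays where it is left and meets a hard end at 0.
- pullout_front (a point): Middle of the top edge of the pull-out's front panel, on the face towards the robot, 192 mm above the floor. +x: the way it slides home; +y: left. Panel: flat grey plastic, 340 mm wide, 12 mm thick, 24 to 192 mm above the floor. The pull-out reaches 335 mm behind this face; the pail's axis is at x 97, y -85 mm, the bin's middle at x 172, y 85 mm.
- bin_rim (a point): Middle of the top of the grey plastic recycling bin fixed in the pull-out: 304 mm along x, 156 mm along y, rim 230 mm above the floor, rubbish in it below the rim; axes as pullout_front. An obstacle.
- funnel: Blue plastic funnel standing mouth down on the floor: 120 mm across at the foot, narrowing to 32 mm at 70 mm height, then a spout 18 to 24 mm thick up to 140 mm. Origin: centre of its foot. A loose, light bystander.
- spoon_rest: White ceramic spoon rest on the floor: a dish 100 mm across with a tail along +x, 142 mm long in all, 22 mm high. Origin under its middle; the dish's centre is 20 mm from it along -x. A loose bystander.
- tablet_box: Fixed cardboard box of dishwasher tablets (66 x 110 mm, 140 mm high) with a black silicone trivet (150 x 150 x 8 mm) leaning upright on its -x face: together x -60 to 44 mm, y -75 to 75 mm, 149 mm high. Origin on the floor near the middle. A bystander.
- pail_notch (a point): Middle of the pail's wide notch, level with the collar's top, 66 mm from the pail's axis along the pail's +x. The cap's arrow tip is over it when the cap is turned right for going down.
Things that resemble listed ones, but are neither listed nor needed, are in the scene too. There is more than one size of the cap; the one meant has the size given above.

How it is judged (in metres and radians):
On the way, in this order (a step that is already met when the one before it is completed fails the run):
1. the cap is down on its seat in the collar, its wide tab in the wide notch (z of cap in the frame of pail_mouth below -0.019 m and angle between cap's own z axis and vertical below 0.06 rad and horizontal distance between cap and pail_mouth below 0.008 m and horizontal distance between cap_arrow and pail_notch below 0.012 m), for 0.05 s.
2. the cap is twisted clockwise so that its arrow is at the red dot, the pull-out still open (z of cap in the frame of pail_mouth below -0.019 m and angle between cap's own z axis and vertical below 0.06 rad and horizontal distance between cap and pail_mouth below 0.008 m and horizontal distance between cap_arrow and pail_lock below 0.012 m and value of joint pullout above 0.04 m), for 0.2 s.
At the end, for the whole second after the job is handed in: Cap flat on its seat (origin 19 mm or more below the collar's top, tilt under 0.06 rad, within 8 mm of the pail's axis), arrow's end within 12 mm of the red dot; pull-out within 8 mm of home; all at rest; funnel and spoon rest within 30 mm of their starts (z of cap in the frame of pail_mouth below -0.019 m and angle between cap's own z axis and vertical below 0.06 rad and horizontal distance between cap and pail_mouth below 0.008 m and horizontal distance between cap_arrow and pail_lock below 0.012 m and value of joint pullout below 0.008 m and linear speed of cap below 0.02 m/s and distance of each of funnel, spoon_rest from where it was at the start of the episode below 0.03 m); the robot touches nothing.
It fails at once if the funnel is knocked over or pushed 40 mm away (distance of funnel from where it was at the start of the episode above 0.04 m or angle between funnel's own z axis and vertical above 0.5 rad).
It fails at once if the spoon rest is pushed 40 mm away (distance of spoon_rest from where it was at the start of the episode above 0.04 m).
It fails at once if the tablet box or its trivet is struck (over 20 N) (contact force between tablet_box and the arm above 20 N or contact force between tablet_box and the fingers above 20 N or contact force between tablet_box and cap above 20 N).
It fails at once if the cap is dropped or slammed on the pail (over 60 N) (contact force between cap and pail above 60 N).
It also fails if it takes over 66 s, if anything falls off the work surface, if the arm or the gripper's body presses on something with over 40 N, if the wrist force passes 120 N, or if a joint passes its speed limit or range.

### The arm

A 6-joint arm with a two-finger parallel gripper is mounted at the origin on the work surface. World frame = base frame: x ahead of the robot, y to its left, z up, the work surface at z = 0. Lengths are in mm, angles in rad, forces in N, time in s.
With the tool pointing down it reaches from about 300 to 750 mm from the base axis. Payload 8.5 kg.
Tool frame: the origin (TCP) lies at the very end of the fingers, on their centre line; the grasp point (between the pads) lies 19 mm behind it; z points along the fingers, y is the line along which they close (so a half turn about z gives the same grasp; the last joint's range is limited). The gripper opens to 88 mm and grips with 3 to 60 N. Pads are 18 mm wide; open, the fingers measure 123 mm over their backs; the gripper's body (75 mm by 187 mm) begins 45 mm behind the grasp point.
Start: joints at [-1.471, 0.381, 1.297, -0, 1.464, -0.215], TCP at [170.289, -522.955, 238.748] pointing down, gripper open.
Joint ranges: [-3.11, 3.11], [-0.89, 2.33], [0.22, 2.48], [-1.42, 4.56], [0.17, 2.85], [-2.88, 2.88]. Speed limits (rad/s): [2.39, 2.39, 3.14, 3.14, 3.14, 3.14].

### API

Orientations are given as a unit quaternion [x, y, z, w].
In Python, from cell import arm gives the robot as it stands. The module is installed in compiled form; this text tells all that it offers.
- The arm moves only by the tool servo_tool, never from a script. Its argument "moves" is one flat list of numbers, 6 for each row, row after row: the shift along the tool's x, y, z in mm, then the turn, a rotation vector about the tool's x, y, z in rad. In form: [x, y, z, wx, wy, wz, x, y, z, wx, wy, wz, ...]. A call has 1 to 5 rows; each row shifts and turns the commanded pose from where the row before left it, along the tool's axes as they then stand; what a row does not reach is not made up. A row lasts 1/12 s, in which the tool goes at most 41.7 mm and 7.16 degrees, less where a joint would pass 70% of its speed; a pose out of reach is approached as far as the arm can. A call with a gripper value outside its range is refused whole. "gripper" is the closure in counts, from 0 (fully open) to 255 (shut), set as the call begins (left out, the last holds). The fingers move at their own pace and stop on an object; the grip force is fixed at half the most. Time passes only in rows, so rows that do not move let the fingers close. It gives the time, the measured TCP pose, the force, the opening and the grip force at its end, in the units of the state.
- arm.state(): the state, without advancing time (a new reading comes with each control period).
- arm.camera(name): name is "scene" or "top" or "wrist"; returns a dict with "image" (384x512x3 uint8, red, green, blue), "z_map" (384x512 float32, mm along the optical axis (not along the pixel's ray), 0 where there is no reading), "camera_matrix" (3x3 intrinsics, pixels), "world_from_camera" (4x4, takes a point from camera to world coordinates); the wrist camera has in their place "tool_from_camera" (4x4, takes a point from camera to tool coordinates, whose origin is the TCP and whose axes are the flange's). Camera axes: x right, y down, z forward; pixel columns grow to the right and rows downward; lengths in mm; the calibration is good to about 2 mm. A picture is of the moment at which its call begins: read the wrist's pose just before it.
- arm.close_job(): hands the job in; it is judged then, once.
The state is a dict: "clock": time; "joint_positions": joint angles; "joint_velocities": joint speeds; "joint_efforts": joint torques, N m; "position": TCP position; "ee_rot": TCP orientation; "ft_force": force on the tool from outside, world axes, zero at the start; "moment": the same for the moment, N m; "opening": opening from 0.0 (shut) to 1.0 (fully open); "finger_force": force on a finger pad.
Only numpy, scipy, OpenCV 4.12 (cv2) and the standard library are available. Lean on these libraries where they do the work, as an engineer would, in place of code of your own. Each camera call takes 0.05 s, during which the arm holds its last target. There are 200 camera calls.

## Working session

There is one attempt and no reset: what is moved stays moved. The work goes in short steps, Python scripts to look and compute and a tool call to move; the robot and the scene stay as the last step left them, time stands still between calls to the robot, and variables do not carry over. Pictures are saved under pics/ and viewed, at most 10 in all, crops included, and the job is handed in when it is done.

Besides the shell and the picture viewer there is one more tool, called after "Emit:" as name(argument=value, ...) on one line, values as JSON. servo_tool: Moves the arm, as the interface text tells. Its arguments: {"type":"object","properties":{"moves":{"type":"array","items":{"type":"number"}},"gripper":{"type":"number"}},"required":["moves"]}

```bash
mkdir -p pics; cat > h.py <<'E'
import numpy as np, cv2
from cell import arm
from scipy.spatial.transform import Rotation as R
def shot(n,f):
    s=arm.state(); c=arm.camera(n); cv2.imwrite(f'pics/{f}.png',c['image'][:,:,::-1])
    if n=='wrist':
        T=np.eye(4);T[:3,:3]=R.from_quat(s['ee_rot']).as_matrix();T[:3,3]=s['position'];c['W']=T@c['tool_from_camera']
    else: c['W']=c['world_from_camera']
    np.savez(f'pics/{f}.npz',image=c['image'],z=c['z_map'],K=c['camera_matrix'],W=c['W'])
    return c
class L:
    def __init__(s,f):
        d=np.load(f'pics/{f}.npz'); s.im=d['image'];s.z=d['z'];s.K=d['K'];s.W=d['W']
    def pt(s,u,v,h=None):
        r=np.linalg.inv(s.K)@[u,v,1]
        if h is None: p=r*s.z[int(round(v)),int(round(u))]
        else:
            d=s.W[:3,:3]@r; p=r*(h-s.W[2,3])/d[2]
        return (s.W@[*p,1])[:3].round(1)
    def cloud(s):
        v,u=np.mgrid[:384,:512]; p=np.stack([u,v,np.ones_like(u)],-1)@np.linalg.inv(s.K).T*s.z[...,None]
        return p@s.W[:3,:3].T+s.W[:3,3]
    def crop(s,f,u0,v0,u1,v1,k):
        cv2.imwrite(f'pics/{f}.png',cv2.resize(s.im[v0:v1,u0:u1,::-1],None,fx=k,fy=k,interpolation=cv2.INTER_CUBIC))
E
python3 - <<'E'
from h import *
a=shot('top','top0');b=shot('scene','sc0')
cv2.imwrite('pics/both.png',cv2.resize(np.vstack([a['image'],b['image']])[:,:,::-1],(400,600)))
print(a['W'].round(3),a['camera_matrix'],arm.state())
E
```

```text
[[ 1.900000e-02 -9.980000e-01  6.800000e-02  4.435500e+02]
 [-1.000000e+00 -1.900000e-02 -1.000000e-03  8.384800e+01]
 [ 2.000000e-03 -6.800000e-02 -9.980000e-01  1.416088e+03]
 [ 0.000000e+00  0.000000e+00  0.000000e+00  1.000000e+00]] [[371.2261228    0.         251.29823136]
 [  0.         371.2261228  190.43147926]
 [  0.           0.           1.        ]] {'clock': 0.1, 'joint_positions': array([-1.47131171e+00,  3.81132783e-01,  1.29813670e+00,  9.41788724e-06,
        1.46356275e+00, -2.15318346e-01]), 'joint_velocities': array([-0.00025942,  0.00028474, -0.00288103, -0.00217222,  0.00152042,
        0.00037369]), 'joint_efforts': array([ 3.60451435e-03, -4.38653362e+01, -2.24911666e+01,  7.14088138e-02,
        3.41805420e-02, -7.43619353e-05]), 'position': array([ 170.2628314 , -522.73771773,  238.21354676]), 'ee_rot': array([ 9.87637831e-01,  1.56751814e-01,  4.05500116e-05, -6.18480688e-04]), 'ft_force': array([-0.85777382, -0.04481277,  0.43515386]), 'moment': array([ 0.05675279, -0.05194214,  0.03862671]), 'finger_force': 0.0, 'opening': 1.0002862023390362}
```

View pics/top0.png

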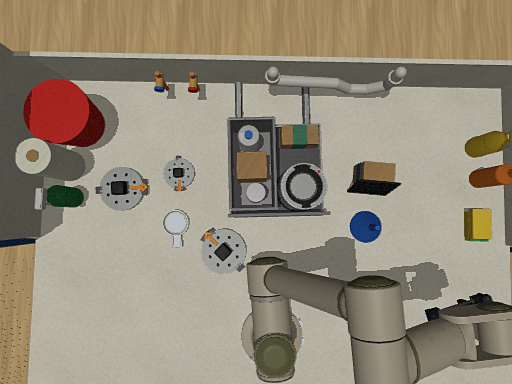

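View pics/sc0.png

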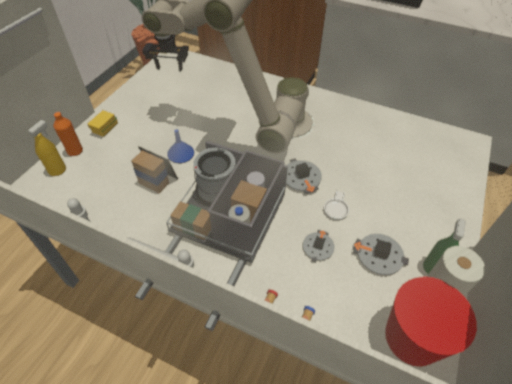

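```bash
python3 - <<'E'
from h import *
l=L('top0')
for n,u,v,h in [('A',122,188,16),('B',179,173,16),('C',224,250,16),('pail',303,186,195),('funnel',366,226,0),('spoon',176,228,10),('box',375,175,140),('B l',164,173,16),('B r',194,173,16),('frontL',229,213,192),('frontR',328,213,192)]: print(n,l.pt(u,v,h),l.pt(u,v))
a=cv2.resize(l.im[145:270,90:260,::-1],(800,588),interpolation=cv2.INTER_CUBIC);cv2.imwrite('pics/caps.png',a)
l.crop('pail',265,145,340,225,7)
E
```

```text
A [538.1 571.2  16. ] [534.7 553.5  66.8]
B [599.3 357.7  16. ] [595.9 351.8  46.3]
C [313.2 180.3  16. ] [317.4 177.1  61.4]
pail [544.2 -87.7 195. ] [ 557.  -109.5   39.7]
funnel [ 412.3 -356.1    0. ] [ 413.9 -334.7   69. ]
spoon [391.4 363.5  10. ] [391.4 363.5  10.1]
box [ 591.7 -344.   140. ] [ 591.6 -343.8  140.7]
B l [598.2 414.6  16. ] [598.8 416.   10.1]
B r [600.4 300.9  16. ] [ 6.022e+02  3.034e+02 -1.000e-01]
frontL [450.6 154.6 192. ] [451.7 165.6   1.1]
frontR [ 456.8 -171.3  192. ] [ 456.8 -171.5  191. ]
```

View pics/caps.png

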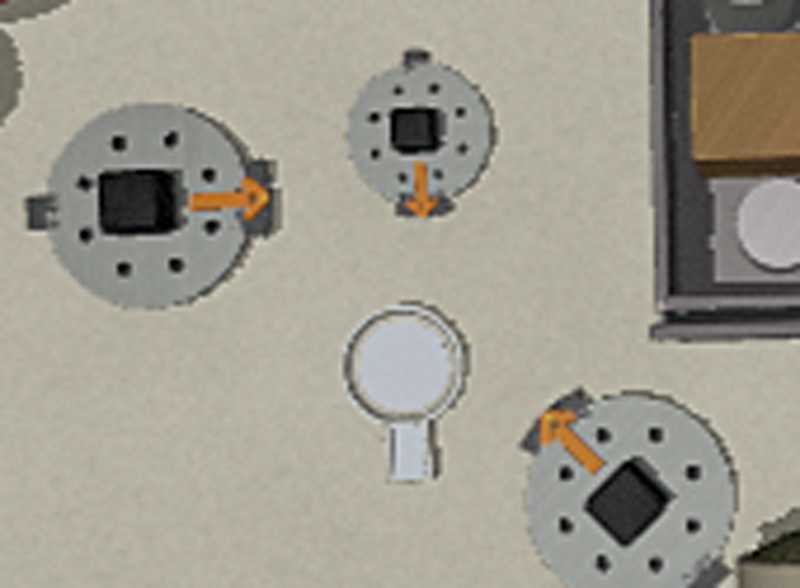

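View pics/pail.png

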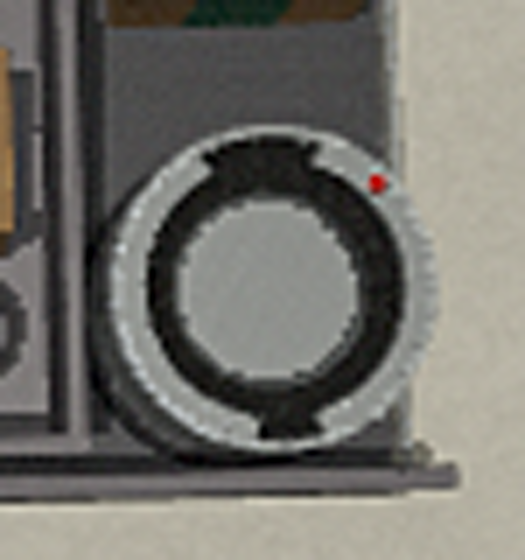

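B (179,173) is about 114 mm across; A (122,188) and C (224,250) are about 165 mm. B fits the 116 mm disc, and the crop confirms it, with its arrow towards −x. The pail at (303,186) has its wide notch at the top (+x) and the red dot at upper right. I move over B.

Emit:
servo_tool(moves=[26.7, -27.6, -6, 0, 0, 0, 26.7, -27.6, -6, 0, 0, 0, 26.7, -27.6, -6, 0, 0, 0, 26.7, -27.6, -6, 0, 0, 0, 26.7, -27.6, -6, 0, 0, 0])

```text
clock: 0.52
position: [254.8, -348.6, 268.7]
ee_rot: [0.988, 0.157, -0.0, -0.0]
ft_force: [0.0, -0.8, -0.8]
opening: 0.996
finger_force: 0.0
```

Emit:
servo_tool(moves=[26.7, -27.6, -6, 0, 0, 0, 26.7, -27.6, -6, 0, 0, 0, 26.7, -27.6, -6, 0, 0, 0, 26.7, -27.6, -6, 0, 0, 0, 26.7, -27.6, -6, 0, 0, 0])

```text
clock: 0.93
position: [338.9, -175.9, 299.0]
ee_rot: [0.988, 0.156, -0.0, -0.0]
ft_force: [0.1, -0.5, -0.1]
opening: 1.0
finger_force: 0.0
```

Emit:
servo_tool(moves=[26.7, -27.6, 0, 0, 0, 0, 26.7, -27.6, 0, 0, 0, 0, 26.7, -27.6, 0, 0, 0, 0, 26.7, -27.6, 0, 0, 0, 0, 26.7, -27.6, 0, 0, 0, 0])

```text
clock: 1.35
position: [423.2, -3.2, 298.7]
ee_rot: [0.988, 0.157, -0.0, -0.0]
ft_force: [0.5, -0.9, 0.3]
opening: 0.999
finger_force: 0.0
```

Emit:
servo_tool(moves=[26.7, -27.6, 0, 0, 0, 0, 26.7, -27.6, 0, 0, 0, 0, 26.7, -27.6, 0, 0, 0, 0, 26.7, -27.6, 0, 0, 0, 0, 26.7, -27.6, 0, 0, 0, 0])

```text
clock: 1.77
position: [507.4, 169.3, 298.4]
ee_rot: [0.988, 0.157, -0.0, 0.0]
ft_force: [-0.2, -0.9, 0.7]
opening: 0.999
finger_force: 0.0
```

Emit:
servo_tool(moves=[26.7, -27.6, 0, 0, 0, 0, 26.7, -27.6, 0, 0, 0, 0, 26.7, -27.6, 0, 0, 0, 0, 26.7, -27.6, 0, 0, 0, 0, 0, 0, 0, 0, 0, 0.1])

```text
clock: 2.18
position: [575.5, 310.2, 295.9]
ee_rot: [0.994, 0.109, -0.001, -0.0]
ft_force: [0.4, -0.5, 0.0]
opening: 0.999
finger_force: 0.0
```

Emit:
servo_tool(moves=[0, 0, 0, 0, 0, 0.1, 0, 0, 0, 0, 0, 0.11, 0, 0, 0, 0, 0, 0, 0, 0, 0, 0, 0, 0])

```text
clock: 2.52
position: [574.4, 305.3, 298.4]
ee_rot: [1.0, 0.004, -0.0, 0.0]
ft_force: [-0.2, -0.4, 1.0]
opening: 1.001
finger_force: 0.0
```

```bash
python3 - <<'E'
from h import *
shot('wrist','w1'); shot('top','top1')
s=arm.state();print(s['position'],R.from_quat(s['ee_rot']).as_matrix().round(3),s['joint_positions'])
l=L('w1');print(l.K,l.W.round(2))
E
```

```text
[574.45900603 305.14840729 298.66983164] [[ 1.     0.007 -0.   ]
 [ 0.007 -1.    -0.   ]
 [-0.     0.    -1.   ]] [3.06644080e-01 5.41051241e-01 8.58574640e-01 2.87298646e-05
 1.74224901e+00 1.86996933e+00]
[[296.76093759   0.         250.03269915]
 [  0.         296.76093759 188.42055365]
 [  0.           0.           1.        ]] [[ 1.0000e-02 -9.6000e-01 -2.7000e-01  6.4356e+02]
 [-1.0000e+00 -1.0000e-02 -0.0000e+00  3.0636e+02]
 [-0.0000e+00  2.7000e-01 -9.6000e-01  4.4408e+02]
 [ 0.0000e+00  0.0000e+00  0.0000e+00  1.0000e+00]]
```

View pics/w1.png

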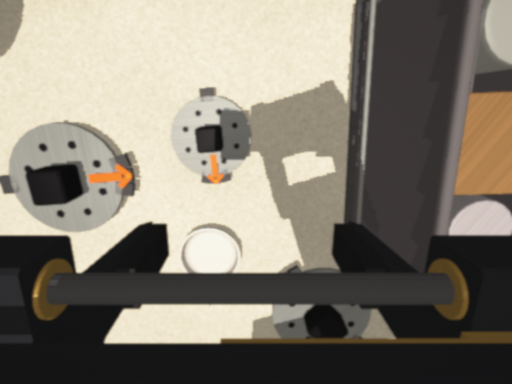

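```bash
cat > m.py <<'E'
from h import *
def capm(f,c0):
    l=L(f);P=l.cloud(); near=np.hypot(P[...,0]-c0[0],P[...,1]-c0[1])<72
    g=P[near&(np.abs(P[...,2]-48)<4)]
    d=P[near&(np.abs(P[...,2]-16)<4)]
    print('grip',len(g),g.mean(0),cv2.minAreaRect(g[:,:2].astype(np.float32)))
    print('disc',len(d),d[:,2].mean(),cv2.minEnclosingCircle(d[:,:2].astype(np.float32)))
    h=cv2.cvtColor(l.im,cv2.COLOR_RGB2HSV);o=near&(h[...,0]>4)&(h[...,0]<22)&(h[...,1]>170)&(h[...,2]>130)
    v,u=np.nonzero(o);print('orange px',len(u)); Q=np.array([l.pt(a,b,16) for a,b in zip(u,v)])
    print('arrow mean',Q.mean(0)); c=g.mean(0); e=Q.mean(0)-c; print('yaw from grip',np.arctan2(e[1],e[0]))
    vx=cv2.fitLine(Q[:,:2].astype(np.float32),cv2.DIST_L2,0,.01,.01).ravel();print('line',vx,np.arctan2(vx[1],vx[0]))
def pailm(f,dot_h=195):
    l=L(f);P=l.cloud(); c=np.array([544,-88.])
    h=cv2.cvtColor(l.im,cv2.COLOR_RGB2HSV)
    n=np.hypot(P[...,0]-c[0],P[...,1]-c[1])<110
    fl=P[n&(np.abs(P[...,2]-195)<3)]; 
    from scipy.optimize import least_squares
    # outer edge and inner edge: fit centre using angular-binned outermost flange points
    for k in range(6):
        a=np.arctan2(fl[:,1]-c[1],fl[:,0]-c[0]);r=np.hypot(fl[:,1]-c[1],fl[:,0]-c[0]);b=(a//.2).astype(int)
        E=np.array([fl[b==i][r[b==i]<85][np.argmax(r[b==i][r[b==i]<85])] for i in np.unique(b) if (r[b==i]<85).any()])
        s=least_squares(lambda p:np.hypot(E[:,0]-p[0],E[:,1]-p[1])-p[2],[*c,77],loss='soft_l1');c=s.x[:2]
    print('pail',s.x,len(fl),fl[:,2].mean())
    rd=n&((h[...,0]<5)|(h[...,0]>174))&(h[...,1]>170)&(h[...,2]>100)
    v,u=np.nonzero(rd);Q=np.array([l.pt(a,b,195) for a,b in zip(u,v)]);m=Q.mean(0)[:2]-c;print('dot',len(u),m,np.hypot(*m),np.arctan2(m[1],m[0]),'notch yaw',np.arctan2(m[1],m[0])+np.radians(50))
    # flange coverage at r=67 by projecting to image
    Wi=np.linalg.inv(l.W);out=[]
    for d in range(-180,180,2):
        t=np.radians(d);p=Wi@[c[0]+66.5*np.cos(t),c[1]+66.5*np.sin(t),195,1];q=l.K@p[:3];q=q[:2]/q[2];u,v=int(round(q[0])),int(round(q[1]))
        if 0<=u<512 and 0<=v<384: out.append((d,int(h[v,u,2])))
    dk=[d for d,x in out if x<90];print('dark deg',dk)
E
python3 - <<'E'
from m import *
capm('w1',(599,357)); pailm('top0'); pailm('top1')
l=L('top0');P=l.cloud()
f=P[(np.abs(P[...,2]-192)<3)&(P[...,0]>430)&(P[...,0]<475)&(np.abs(P[...,1])<190)]
print('front',len(f),f.min(0),f.max(0),cv2.fitLine(f[:,:2].astype(np.float32),cv2.DIST_HUBER,0,.01,.01).ravel())
E
```

```text
grip 629 [600.09176314 361.21326475  47.35200818] ((599.561767578125, 361.6764831542969), (33.818389892578125, 33.75194549560547), 5.457274436950684)
disc 4759 15.880384946630185 ((599.5147705078125, 362.36407470703125), 68.42697143554688)
orange px 150
arrow mean [549.22  357.914  16.   ]
yaw from grip -3.0768288142878593
line [9.9654132e-01 8.3098970e-02 5.4922003e+02 3.5791400e+02] 0.08319491
pail [545.27470355 -90.73843126  76.61874404] 474 194.72367270213232
dot 3 [ 50.79196312 -47.22823541] 69.35654069712561 -0.7490570950727875 notch yaw 0.12360753092437726
dark deg [-180, -178, -176, -174, -172, -170, -168, -166, -164, -162, -14, -12, -10, -8, -6, -4, -2, 0, 2, 4, 6, 8, 10, 12, 14, 16, 18, 20, 22, 24, 26, 28, 174, 176, 178]
pail [545.49256843 -90.77331295  76.62277387] 447 194.69987391990057
dot 3 [ 50.57409823 -47.19335372] 69.17334781117614 -0.7508324882621925 notch yaw 0.12183213773497226
dark deg [-180, -178, -176, -174, -172, -170, -168, -166, -164, -162, -16, -14, -12, -10, -8, -6, -4, -2, 0, 2, 4, 6, 8, 10, 12, 14, 16, 18, 20, 22, 24, 26, 28, 174, 176, 178]
front 284 [ 440.66857991 -178.3894064   189.02203887] [474.80755866 157.8589245  194.98223335] [ 4.4632461e-02 -9.9900347e-01  4.5143658e+02 -1.6032616e+01]
```

Emit:
servo_tool(moves=[12.5, -28, 0, 0, 0, -0.04, 13.0, -28.5, 0, 0, 0, -0.043, 0, 0, 30, 0, 0, 0, 0, 0, 38, 0, 0, 0, 0, 0, 38, 0, 0, 0])

```text
clock: 3.03
position: [598.7, 362.8, 191.9]
ee_rot: [0.999, 0.045, 0.001, -0.0]
ft_force: [0.5, 0.5, -1.2]
opening: 1.0
finger_force: 0.0
```

Emit:
servo_tool(moves=[0, 0, 38, 0, 0, 0, 0, 0, 34.0, 0, 0, 0, 0, 0, 0, 0, 0, 0, 0, 0, 0, 0, 0, 0])

```text
clock: 3.37
position: [598.3, 362.2, 120.3]
ee_rot: [0.999, 0.044, -0.001, 0.0]
ft_force: [0.1, 0.3, 1.1]
opening: 0.997
finger_force: 0.0
```

```bash
python3 - <<'E'
from m import *
s=arm.state();print(s['position'],R.from_quat(s['ee_rot']).as_rotvec(),np.arctan2(*R.from_quat(s['ee_rot']).as_matrix()[1::-1,0]))
shot('wrist','w2');capm('w2',(599.5,361.7))
E
```

```text
[598.34437675 362.1546228  120.27128267] [ 3.13767505  0.13960249 -0.00381775] 0.08892515492348625
grip 1753 [600.8594511  362.01328062  47.37159259] ((599.6514282226562, 361.762939453125), (34.11112976074219, 33.41623306274414), 4.034658908843994)
disc 11966 15.808692085573723 ((599.3470458984375, 363.25140380859375), 68.60675811767578)
orange px 471
arrow mean [548.43949045 371.5089172   16.        ]
yaw from grip 2.9623904497503153
line [ 6.9330297e-02 -9.9759376e-01  5.4843951e+02  3.7150891e+02] -1.5014104
```

Emit:
servo_tool(moves=[1.3, 0.3, 35, 0, 0, 0, 0, 0, 35, 0, 0, 0, 0, 0, 17, 0, 0, 0, 0, 0, 10, 0, 0, 0, 0, 0, 0, 0, 0, 0])

```text
clock: 3.83
position: [600.4, 362.4, 24.2]
ee_rot: [0.999, 0.044, 0.0, -0.0]
ft_force: [-0.1, -0.6, 0.6]
opening: 0.998
finger_force: 0.0
```

Emit:
servo_tool(moves=[0, 0, 0, 0, 0, 0, 0, 0, 0, 0, 0, 0, 0, 0, 0, 0, 0, 0, 0, 0, 0, 0, 0, 0, 0, 0, 0, 0, 0, 0], gripper=255)

```text
clock: 4.25
position: [600.2, 362.4, 24.7]
ee_rot: [0.999, 0.044, 0.001, -0.0]
ft_force: [0.0, 0.1, -0.4]
opening: 0.65
finger_force: 0.0
```

Emit:
servo_tool(moves=[0, 0, 0, 0, 0, 0, 0, 0, 0, 0, 0, 0, 0, 0, 0, 0, 0, 0, 0, 0, 0, 0, 0, 0, 0, 0, 0, 0, 0, 0])

```text
clock: 4.67
position: [599.9, 362.2, 23.8]
ee_rot: [0.999, 0.044, -0.0, 0.0]
ft_force: [-0.9, -0.4, 0.8]
opening: 0.384
finger_force: 30.0
```

Emit:
servo_tool(moves=[0, 0, -15, 0, 0, 0, 0, 0, -30, 0, 0, 0, 0, 0, -38, 0, 0, 0, 0, 0, -38, 0, 0, 0, 0, 0, -38, 0, 0, 0])

```text
clock: 5.08
position: [599.4, 362.0, 183.8]
ee_rot: [0.999, 0.044, -0.001, 0.0]
ft_force: [0.9, -0.7, -3.0]
opening: 0.387
finger_force: 30.0
```

Emit:
servo_tool(moves=[0, 0, -38, 0, 0, 0, 0, 0, -38, 0, 0, 0, 0, 0, -38, 0, 0, 0, 0, 0, -23, 0, 0, 0, -3, 16, 0, 0, 0, 0])

```text
clock: 5.5
position: [598.7, 348.1, 325.1]
ee_rot: [0.999, 0.045, 0.004, -0.002]
ft_force: [0.4, 0.4, -2.5]
opening: 0.382
finger_force: 30.0
```

Emit:
servo_tool(moves=[-6.75, 32, 0, 0, 0, 0, -6.75, 32, 0, 0, 0, 0, -6.75, 32, 0, 0, 0, 0, -6.75, 32, 0, 0, 0, 0, -6.75, 32, 0, 0, 0, 0])

```text
clock: 5.92
position: [578.0, 182.3, 319.1]
ee_rot: [0.999, 0.044, -0.001, 0.0]
ft_force: [0.5, -0.2, -3.0]
opening: 0.385
finger_force: 30.0
```

Emit:
servo_tool(moves=[-6.75, 32, 0, 0, 0, 0, -6.75, 32, 0, 0, 0, 0, -6.75, 32, 0, 0, 0, 0, -6.75, 32, 0, 0, 0, 0, -6.75, 32, 0, 0, 0, 0])

```text
clock: 6.33
position: [558.5, 19.9, 319.3]
ee_rot: [0.999, 0.044, -0.001, -0.0]
ft_force: [0.7, 0.9, -2.3]
opening: 0.386
finger_force: 30.0
```

Emit:
servo_tool(moves=[-6.75, 32, 0, 0, 0, 0, -6.75, 32, 0, 0, 0, 0, -6.75, 32, 0, 0, 0, 0, -3, 14, 0, 0, 0, -0.05, 0, 0, 0, 0, 0, -0.12])

```text
clock: 6.75
position: [545.1, -93.4, 319.0]
ee_rot: [0.992, 0.128, -0.001, -0.0]
ft_force: [0.8, 0.0, -2.5]
opening: 0.383
finger_force: 30.0
```

Emit:
servo_tool(moves=[0, 0, 0, 0, 0, -0.12, 0, 0, 0, 0, 0, -0.12, 0, 0, 0, 0, 0, -0.12, 0, 0, 0, 0, 0, -0.12, 0, 0, 0, 0, 0, -0.12])

```text
clock: 7.17
position: [545.4, -90.2, 319.2]
ee_rot: [0.908, 0.419, -0.0, -0.0]
ft_force: [0.5, -0.2, -2.6]
opening: 0.383
finger_force: 30.0
```

Emit:
servo_tool(moves=[0, 0, 0, 0, 0, -0.12, 0, 0, 0, 0, 0, -0.12, 0, 0, 0, 0, 0, -0.12, 0, 0, 0, 0, 0, -0.12, 0, 0, 0, 0, 0, -0.12])

```text
clock: 7.58
position: [545.4, -90.2, 319.2]
ee_rot: [0.744, 0.668, -0.0, -0.001]
ft_force: [0.0, 0.0, -3.1]
opening: 0.382
finger_force: 30.0
```

Emit:
servo_tool(moves=[0, 0, 0, 0, 0, -0.12, 0, 0, 0, 0, 0, -0.12, 0, 0, 0, 0, 0, -0.12, 0, 0, 0, 0, 0, -0.12, 0, 0, 0, 0, 0, -0.12])

```text
clock: 8.0
position: [545.4, -90.1, 319.2]
ee_rot: [0.513, 0.858, -0.0, -0.001]
ft_force: [0.6, -0.0, -2.2]
opening: 0.384
finger_force: 30.0
```

Emit:
servo_tool(moves=[0, 0, 0, 0, 0, -0.12, 0, 0, 0, 0, 0, -0.12, 0, 0, 0, 0, 0, -0.12, 0, 0, 0, 0, 0, -0.12, 0, 0, 0, 0, 0, -0.12])

```text
clock: 8.42
position: [545.4, -90.2, 319.2]
ee_rot: [0.237, 0.972, 0.0, -0.001]
ft_force: [1.7, -0.8, -2.3]
opening: 0.381
finger_force: 30.0
```

Emit:
servo_tool(moves=[0, 0, 0, 0, 0, -0.12, 0, 0, 0, 0, 0, -0.12, 0, 0, 0, 0, 0, -0.12, 0, 0, 0, 0, 0, -0.12, 0, 0, 0, 0, 0, -0.12])

```text
clock: 8.83
position: [545.4, -90.1, 319.2]
ee_rot: [-0.061, 0.998, 0.0, -0.001]
ft_force: [0.5, -0.2, -3.0]
opening: 0.382
finger_force: 30.0
```

```bash
python3 - <<'E'
from m import *
s=arm.state();print(s['position'],np.arctan2(*R.from_quat(s['ee_rot']).as_matrix()[1::-1,0]),s['joint_positions'],s['opening'],s['ft_force'])
shot('wrist','w3');pailm('w3')
E
```

```text
[545.40891862 -90.14879611 319.22408117] -3.0193678116118976 [-3.78037823e-01  3.43686515e-01  1.12440557e+00  1.03118094e-04
  1.67478479e+00 -2.07104797e+00] 0.38178862853521495 [ 0.52996231 -0.21224447 -2.9739915 ]
pail [544.84707268 -88.20747054  77.22337149] 3545 194.5159985072852m.py:25: RuntimeWarning: Mean of empty slice.
  v,u=np.nonzero(rd);Q=np.array([l.pt(a,b,195) for a,b in zip(u,v)]);m=Q.mean(0)[:2]-c;print('dot',len(u),m,np.hypot(*m),np.arctan2(m[1],m[0]),'notch yaw',np.arctan2(m[1],m[0])+np.radians(50))
  ret = ret.dtype.type(ret / rcount)
Traceback (most recent call last):
  File "m.py", line 25, in pailm
    v,u=np.nonzero(rd);Q=np.array([l.pt(a,b,195) for a,b in zip(u,v)]);m=Q.mean(0)[:2]-c;print('dot',len(u),m,np.hypot(*m),np.arctan2(m[1],m[0]),'notch yaw',np.arctan2(m[1],m[0])+np.radians(50))
                                                                         ~~~~~~~~~^^^^
IndexError: invalid index to scalar variable.
```

View pics/w3.png

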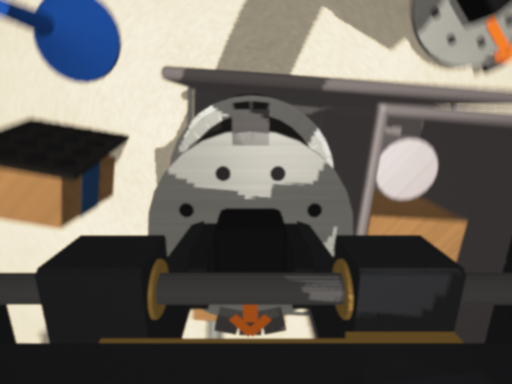

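Emit:
servo_tool(moves=[0, 35, -15, 0, 0, 0, 0, 35, -15, 0, 0, 0, 0, 35, -15, 0, 0, 0, 0, 25, 0, 0, 0, 0, 0, 0, 0, 0, 0, 0])

```text
clock: 9.3
position: [529.7, 42.8, 365.8]
ee_rot: [-0.059, 0.998, 0.001, 0.001]
ft_force: [0.8, -0.4, -2.9]
opening: 0.383
finger_force: 30.0
```

Emit:
servo_tool(moves=[0, 0, 0, 0, 0, 0, 0, 0, 0, 0, 0, 0])

```text
clock: 9.47
position: [530.5, 38.6, 364.2]
ee_rot: [-0.057, 0.998, -0.0, -0.001]
ft_force: [0.4, -0.4, -3.9]
opening: 0.385
finger_force: 30.0
```

```bash
python3 - <<'E'
from m import *
s=arm.state();print(s['position'],np.arctan2(*R.from_quat(s['ee_rot']).as_matrix()[1::-1,0]))
shot('wrist','w4');pailm('w4')
shot('top','t4')
# top-camera bias from cap's grip in top0 and its known gripped spot
l=L('top0');P=l.cloud();n=np.hypot(P[...,0]-599,P[...,1]-360)<75
g=P[n&(abs(P[...,2]-16)<4)];print('top cap disc',cv2.minEnclosingCircle(g[:,:2].astype(np.float32)))
E
```

```text
[530.48698917  38.55758666 364.23565109] -3.0269313873556545
pail [544.48298677 -88.54631433  77.06843911] 4047 194.50583858946445
dot 30 [ 50.1936799  -47.69368567] 69.2393901971188 -0.7598642155989949 notch yaw 0.1128004103981699
dark deg [-180, -178, -176, -174, -172, -170, -168, -166, -164, -162, -16, -14, -12, -10, -8, -6, -4, -2, 0, 2, 4, 6, 8, 10, 12, 14, 16, 52, 54, 56, 58, 60, 62, 64, 176, 178]
top cap disc ((600.4110717773438, 360.85833740234375), 67.52775573730469)
```

View pics/w4.png

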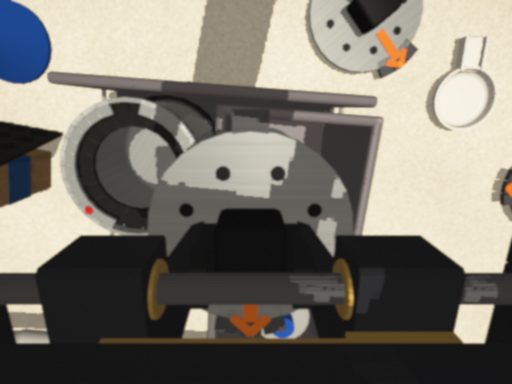

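Emit:
servo_tool(moves=[0.5, -32, 0, 0, 0, 0, 0, -32, 0, 0, 0, 0, 0, -32, 0, 0, 0, 0, 0, -32.2, 0, 0, 0, 0, 0, 0, 30, 0, 0, 0])

```text
clock: 9.98
position: [546.6, -95.0, 338.0]
ee_rot: [-0.055, 0.998, -0.003, 0.004]
ft_force: [0.8, 0.4, -3.3]
opening: 0.385
finger_force: 30.0
```

Emit:
servo_tool(moves=[0, 0, 35, 0, 0, 0, 0, 0, 30, 0, 0, 0, 0, 0, 25, 0, 0, 0, 0, 0, 15, 0, 0, 0, 0, 0, 0, 0, 0, 0])

```text
clock: 10.4
position: [543.6, -89.1, 226.2]
ee_rot: [-0.057, 0.998, 0.001, -0.003]
ft_force: [-0.1, -0.1, -3.1]
opening: 0.384
finger_force: 30.0
```

Emit:
servo_tool(moves=[0, 0, 0, 0, 0, 0, 0, 0, 0, 0, 0, 0])

```text
clock: 10.57
position: [545.4, -89.2, 231.0]
ee_rot: [-0.058, 0.998, -0.0, 0.001]
ft_force: [0.2, 0.0, -2.0]
opening: 0.385
finger_force: 30.0
```

```bash
python3 - <<'E'
from m import *
s=arm.state();print(s['position'],np.arctan2(*R.from_quat(s['ee_rot']).as_matrix()[1::-1,0]),s['ft_force'],s['moment'])
E
```

```text
[545.42490956 -89.23051785 230.97378882] -3.0263574849140498 [ 0.22291752  0.03883621 -2.04778782] [ 0.04616279 -0.16402078 -0.03961209]
```

Emit:
servo_tool(moves=[0.5, 0.4, 6, 0, 0, 0, 0, 0, 6, 0, 0, 0, 0, 0, 5, 0, 0, 0, 0, 0, 3, 0, 0, 0, 0, 0, 0, 0, 0, 0])

```text
clock: 10.98
position: [544.1, -88.1, 209.0]
ee_rot: [-0.058, 0.998, 0.0, -0.001]
ft_force: [-0.1, 0.5, -2.6]
opening: 0.384
finger_force: 30.0
```

Emit:
servo_tool(moves=[0, 0, 1.5, 0, 0, 0, 0, 0, 1.5, 0, 0, 0, 0, 0, 1, 0, 0, 0, 0, 0, 1, 0, 0, 0, 0, 0, 0, 0, 0, 0])

```text
clock: 11.4
position: [544.3, -88.2, 204.6]
ee_rot: [-0.058, 0.998, 0.0, -0.0]
ft_force: [0.2, -0.1, -2.9]
opening: 0.383
finger_force: 30.0
```

Emit:
servo_tool(moves=[0, 0, 1.5, 0, 0, 0, 0, 0, 1.5, 0, 0, 0, 0, 0, 1, 0, 0, 0, 0, 0, 1, 0, 0, 0, 0, 0, 0, 0, 0, 0])

```text
clock: 11.82
position: [544.3, -88.2, 199.5]
ee_rot: [-0.058, 0.998, 0.0, -0.0]
ft_force: [-0.3, -0.8, -2.2]
opening: 0.385
finger_force: 30.0
```

Emit:
servo_tool(moves=[0, 0, 1, 0, 0, 0, 0, 0, 0.7, 0, 0, 0, 0, 0, 0.5, 0, 0, 0, 0, 0, 0, 0, 0, 0])

```text
clock: 12.15
position: [544.3, -88.2, 197.4]
ee_rot: [-0.058, 0.998, 0.0, -0.0]
ft_force: [-0.6, -0.7, -2.3]
opening: 0.384
finger_force: 30.0
```

Emit:
servo_tool(moves=[0, 0, 0.5, 0, 0, 0, 0, 0, 0.5, 0, 0, 0, 0, 0, 0, 0, 0, 0])

```text
clock: 12.4
position: [544.4, -88.2, 196.7]
ee_rot: [-0.058, 0.998, -0.0, 0.0]
ft_force: [-1.3, 0.5, -1.5]
opening: 0.382
finger_force: 30.0
```

Emit:
servo_tool(moves=[0, 0, 0.4, 0, 0, 0, 0, 0, 0.4, 0, 0, 0, 0, 0, 0, 0, 0, 0])

```text
clock: 12.65
position: [544.4, -88.2, 196.7]
ee_rot: [-0.058, 0.998, -0.0, 0.001]
ft_force: [-2.4, 1.0, 5.5]
opening: 0.383
finger_force: 30.0
```

Emit:
servo_tool(moves=[0, 0, -0.4, 0, 0, 0.05, 0, 0, 0, 0, 0, 0.08, 0, 0, 0, 0, 0, 0.08, 0, 0, 0, 0, 0, 0.08, 0, 0, 0, 0, 0, 0.08])

```text
clock: 13.07
position: [544.8, -88.3, 196.7]
ee_rot: [0.128, 0.992, -0.0, 0.001]
ft_force: [0.2, 0.2, 2.1]
opening: 0.385
finger_force: 30.0
```

```bash
python3 - <<'E'
from m import *
s=arm.state();print(s['position'],np.arctan2(*R.from_quat(s['ee_rot']).as_matrix()[1::-1,0]),s['ft_force'],s['moment'])
E
```

```text
[544.75322622 -88.28126115 196.71214368] 2.8841030844752993 [0.21818627 0.22516736 2.06214407] [ 0.14721862 -0.10638699  0.08862039]
```

Emit:
servo_tool(moves=[0, 0, 0, 0, 0, 0.1, 0, 0, 0, 0, 0, 0.1, 0, 0, 0, 0, 0, 0.1, 0, 0, 0, 0, 0, 0.1, 0, 0, 0, 0, 0, 0.08])

```text
clock: 13.48
position: [544.7, -88.3, 196.7]
ee_rot: [0.361, 0.933, 0.0, 0.001]
ft_force: [-0.7, -0.3, 1.9]
opening: 0.378
finger_force: 30.0
```

Emit:
servo_tool(moves=[0, 0, 0, 0, 0, 0.03, 0, 0, 0, 0, 0, 0, 0, 0, 0, 0, 0, 0, 0, 0, 0, 0, 0, 0])

```text
clock: 13.82
position: [544.7, -88.3, 196.7]
ee_rot: [0.372, 0.928, 0.0, 0.001]
ft_force: [0.2, 0.1, 5.3]
opening: 0.384
finger_force: 30.0
```

```bash
python3 - <<'E'
from m import *
s=arm.state();print(s['position'],np.arctan2(*R.from_quat(s['ee_rot']).as_matrix()[1::-1,0])-np.pi,s['ft_force'],s['moment'],s['opening'])
E
```

```text
[544.74304669 -88.3068008  196.68249658] -0.7630312101225845 [0.15251203 0.0575384  5.28841875] [ 0.09336351 -0.19228338 -0.21779386] 0.3840018197028106
```

Emit:
servo_tool(moves=[0, 0, 0, 0, 0, 0.03, 0, 0, 0, 0, 0, 0.03, 0, 0, 0, 0, 0, 0, 0, 0, 0, 0, 0, 0])

```text
clock: 14.15
position: [544.7, -88.3, 196.7]
ee_rot: [0.4, 0.917, 0.0, 0.001]
ft_force: [0.1, 0.9, 4.4]
opening: 0.383
finger_force: 30.0
```

```bash
python3 - <<'E'
from m import *
s=arm.state();print(s['position'],np.arctan2(*R.from_quat(s['ee_rot']).as_matrix()[1::-1,0])-np.pi,s['ft_force'],s['moment'],s['opening'])
E
```

```text
[544.69524784 -88.3056668  196.70197392] -0.8225099172142052 [0.10815018 0.85943031 4.43282993] [ 0.01853537 -0.09997754 -0.06198646] 0.3832773424234072
```

Emit:
servo_tool(moves=[0, 0, 0, 0, 0, 0, 0, 0, 0, 0, 0, 0, 0, 0, 0, 0, 0, 0, 0, 0, 0, 0, 0, 0], gripper=90)

```text
clock: 14.48
position: [544.2, -88.2, 195.8]
ee_rot: [0.4, 0.916, -0.0, -0.0]
ft_force: [-0.4, 0.3, -0.8]
opening: 0.639
finger_force: 0.0
```

Emit:
servo_tool(moves=[0, 0, -2, 0, 0, 0, 0, 0, -6, 0, 0, 0, 0, 0, -20, 0, 0, 0, 0, 0, -30, 0, 0, 0, 0, 0, -35, 0, 0, 0])

```text
clock: 14.9
position: [543.8, -88.0, 289.6]
ee_rot: [0.4, 0.916, -0.0, -0.001]
ft_force: [1.0, -0.1, -0.1]
opening: 0.649
finger_force: 0.0
```

Emit:
servo_tool(moves=[0, 0, -20, 0, 0, 0, 0, 0, 0, 0, 0, 0, 0, 0, 0, 0, 0, 0], gripper=255)

```text
clock: 15.15
position: [544.5, -88.2, 310.0]
ee_rot: [0.4, 0.916, 0.0, 0.001]
ft_force: [1.0, -0.1, -0.6]
opening: 0.446
finger_force: 0.0
```

```bash
python3 - <<'E'
from m import *
s=arm.state();print(s['position'],np.arctan2(*R.from_quat(s['ee_rot']).as_matrix()[1::-1,0])-np.pi,s['joint_positions'],s['ft_force'])
shot('wrist','w5')
l=L('w5');P=l.cloud();n=np.hypot(P[...,0]-544.7,P[...,1]+88.6)<72
for z in (179,189,194.7,221): q=P[n&(abs(P[...,2]-z)<2.5)];print(z,len(q),q.mean(0))
h=cv2.cvtColor(l.im,cv2.COLOR_RGB2HSV);o=n&(h[...,0]>6)&(h[...,0]<22)&(h[...,1]>170)&(h[...,2]>130)
f=P[(abs(P[...,2]-191)<3.5)&(P[...,0]<500)];print('front',len(f))
if len(f):print(f.min(0),f.max(0),cv2.fitLine(f[:,:2].astype(np.float32),cv2.DIST_HUBER,0,.01,.01).ravel())
E
```

```text
[544.45373558 -88.22172417 310.0261224 ] -0.8236877934905191 [-3.75318785e-01  3.43141500e-01  1.15087533e+00 -2.97815873e-06
  1.64549105e+00 -1.12242839e+00] [ 1.03252624 -0.06093318 -0.55109309]
179 70 [533.95527285 -88.71308325 180.88999906]
189 10260 [543.51441448 -85.58098973 188.78622296]
194.7 4053 [535.54855865 -79.07234054 194.73914505]
221 1428 [545.08230599 -87.24700463 220.47681306]
front 5011
[ 443.60974018 -176.61897419  187.51672083] [499.97742733  45.64844283 194.49926977] [ 5.2978691e-02 -9.9859565e-01  4.5635736e+02 -6.3883202e+01]
```

View pics/w5.png

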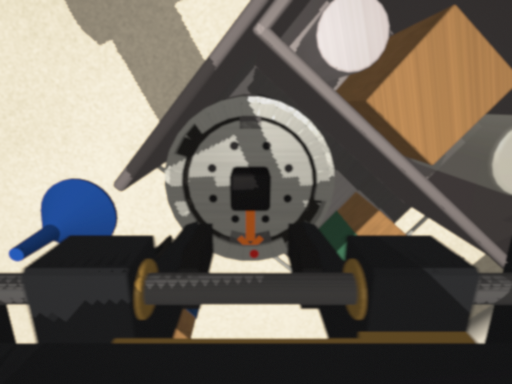

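Locked: the arrow at (250,240) is at the red dot (254,254), and the disc is flat at its seated height of 188.8 mm. I turn square to the front panel and measure it.

Emit:
servo_tool(moves=[0, 0, 0, 0, 0, -0.12, 0, 0, 0, 0, 0, -0.12, 0, 0, 0, 0, 0, -0.12, 0, 0, 0, 0, 0, -0.12, 0, 0, 0, 0, 0, -0.12])

```text
clock: 15.62
position: [544.0, -88.1, 307.5]
ee_rot: [0.109, 0.994, 0.0, -0.002]
ft_force: [0.1, 0.5, 0.7]
opening: 0.02
finger_force: 0.0
```

Emit:
servo_tool(moves=[0, 0, 0, 0, 0, -0.12, 0, 0, 0, 0, 0, -0.13, 0, 0, 0, 0, 0, 0, 0, 0, 0, 0, 0, 0])

```text
clock: 15.95
position: [544.1, -88.1, 308.0]
ee_rot: [-0.009, 1.0, 0.0, -0.001]
ft_force: [0.2, 0.5, -0.1]
opening: 0.006
finger_force: 0.0
```

```bash
python3 - <<'E'
from m import *
s=arm.state();print(s['position'],np.arctan2(*R.from_quat(s['ee_rot']).as_matrix()[1::-1,0]),s['opening'])
shot('wrist','w6')
for f in('w6','w4'):
    P=L(f).cloud().reshape(-1,3);P=P[(abs(P[:,2]-191)<3)&(P[:,0]>425)&(P[:,0]<462)]
    E=[]
    for y in range(-160,150,5):
        q=P[abs(P[:,1]-y)<2.5]
        if len(q)>3:E.append((y,np.percentile(q[:,0],3)))
    E=np.array(E);print(f,len(E),cv2.fitLine(E.astype(np.float32),cv2.DIST_HUBER,0,.01,.01).ravel(),E[::8].round(1).tolist())
E
```

```text
[544.10600148 -88.12139012 307.96792491] -3.124142413112053 0.005919260727774977
w6 59 [ 9.9910182e-01 -4.2373702e-02 -1.6178352e+01  4.4539764e+02] [[-160.0, 451.9], [-120.0, 450.0], [-80.0, 448.0], [-40.0, 446.6], [0.0, 444.3], [40.0, 442.7], [80.0, 441.3], [120.0, 440.0]]
w4 62 [ 9.9911124e-01 -4.2151641e-02 -1.0000000e+01  4.4520844e+02] [[-160.0, 451.2], [-120.0, 449.4], [-80.0, 448.2], [-40.0, 446.9], [0.0, 444.9], [40.0, 443.2], [80.0, 441.0], [120.0, 439.2]]
```

Emit:
servo_tool(moves=[27.5, 16.5, 0, 0, 0, 0, 27.5, 16.5, 0, 0, 0, 0, 27.5, 16.5, 0, 0, 0, 0, 27.5, 16.5, 0, 0, 0, 0, 27.5, 16.5, 0, 0, 0, -0.025])

```text
clock: 16.42
position: [403.6, -7.9, 308.6]
ee_rot: [-0.021, 1.0, 0.0, -0.0]
ft_force: [-0.5, -0.4, 0.6]
opening: 0.005
finger_force: 0.0
```

Emit:
servo_tool(moves=[0, 0, 30, 0, 0, 0, 0, 0, 35, 0, 0, 0, 0, 0, 35, 0, 0, 0, 0, 0, 31, 0, 0, 0, 0, 0, 0, 0, 0, 0])

```text
clock: 16.83
position: [402.5, -7.8, 173.9]
ee_rot: [-0.022, 1.0, 0.002, -0.005]
ft_force: [0.5, 0.4, -0.4]
opening: 0.009
finger_force: 0.0
```

Emit:
servo_tool(moves=[-10, 0, 0, 0, 0, 0, -8, 0, 0, 0, 0, 0, -4, 0, 0, 0, 0, 0, 0, 0, 0, 0, 0, 0])

```text
clock: 17.17
position: [429.0, -7.9, 179.5]
ee_rot: [-0.023, 1.0, -0.0, 0.002]
ft_force: [0.1, 0.7, -0.5]
opening: 0.006
finger_force: 0.0
```

Emit:
servo_tool(moves=[-3, 0, 1, 0, 0, 0, -3, 0, 0, 0, 0, 0, -4, 0, 0, 0, 0, 0, -5, 0, 0, 0, 0, 0, -5, 0, 0, 0, 0, 0])

```text
clock: 17.58
position: [446.6, -6.7, 177.4]
ee_rot: [-0.023, 1.0, -0.0, -0.001]
ft_force: [-4.6, -1.1, 2.9]
opening: 0.006
finger_force: 2.5
```

Emit:
servo_tool(moves=[-5, 0, 0, 0, 0, 0, -5, 0, 0, 0, 0, 0, -5, 0, 0, 0, 0, 0, -5, 0, 0, 0, 0, 0, -5, 0, 0, 0, 0, 0])

```text
clock: 18.0
position: [472.4, -5.6, 177.3]
ee_rot: [-0.023, 1.0, -0.0, -0.0]
ft_force: [-5.2, -1.2, 4.0]
opening: 0.004
finger_force: 2.4
```

Emit:
servo_tool(moves=[-5, 0, 0, 0, 0, 0, -5, 0, 0, 0, 0, 0, -5, 0, 0, 0, 0, 0, -5, 0, 0, 0, 0, 0, -5, 0, 0, 0, 0, 0])

```text
clock: 18.42
position: [497.5, -4.4, 177.1]
ee_rot: [-0.023, 1.0, -0.0, -0.0]
ft_force: [-4.4, -1.9, 4.8]
opening: 0.005
finger_force: 2.5
```

Emit:
servo_tool(moves=[-3, 0, 0, 0, 0, 0, -3, 0, 0, 0, 0, 0, -2, 0, 0, 0, 0, 0, -2, 0, 0, 0, 0, 0, -2, 0, 0, 0, 0, 0])

```text
clock: 18.83
position: [509.0, -3.9, 177.0]
ee_rot: [-0.023, 1.0, -0.0, -0.0]
ft_force: [-4.5, -2.0, 1.9]
opening: 0.007
finger_force: 2.2
```

Emit:
servo_tool(moves=[-2, 0, 0, 0, 0, 0, -2, 0, 0, 0, 0, 0, -2, 0, 0, 0, 0, 0, -2, 0, 0, 0, 0, 0, -2, 0, 0, 0, 0, 0])

```text
clock: 19.25
position: [519.2, -3.5, 177.1]
ee_rot: [-0.023, 1.0, -0.0, -0.0]
ft_force: [-4.5, -2.6, 0.9]
opening: 0.005
finger_force: 2.2
```

Emit:
servo_tool(moves=[-2, 0, 0, 0, 0, 0, -2, 0, 0, 0, 0, 0, -2, 0, 0, 0, 0, 0, -2, 0, 0, 0, 0, 0, -2, 0, 0, 0, 0, 0])

```text
clock: 19.67
position: [529.2, -3.0, 177.1]
ee_rot: [-0.023, 1.0, -0.0, -0.0]
ft_force: [-4.2, -3.1, 0.5]
opening: 0.006
finger_force: 2.2
```

Emit:
servo_tool(moves=[-2, 0, 0, 0, 0, 0, -2, 0, 0, 0, 0, 0, -2, 0, 0, 0, 0, 0, -2, 0, 0, 0, 0, 0])

```text
clock: 20.0
position: [537.2, -2.7, 177.1]
ee_rot: [-0.023, 1.0, -0.0, -0.0]
ft_force: [-3.2, -2.6, 0.8]
opening: 0.005
finger_force: 2.2
```

Emit:
servo_tool(moves=[-2, 0, 0, 0, 0, 0, -2, 0, 0, 0, 0, 0, -2, 0, 0, 0, 0, 0, -2, 0, 0, 0, 0, 0])

```text
clock: 20.33
position: [545.2, -2.3, 177.1]
ee_rot: [-0.023, 1.0, -0.0, -0.0]
ft_force: [-2.8, -2.3, 0.8]
opening: 0.002
finger_force: 2.2
```

Emit:
servo_tool(moves=[-2, 0, 0, 0, 0, 0, -2, 0, 0, 0, 0, 0, -2, 0, 0, 0, 0, 0])

```text
clock: 20.58
position: [551.2, -2.1, 177.1]
ee_rot: [-0.023, 1.0, -0.0, -0.0]
ft_force: [-5.1, -3.2, 1.2]
opening: 0.005
finger_force: 2.2
```

Emit:
servo_tool(moves=[-2, 0, 0, 0, 0, 0, -2, 0, 0, 0, 0, 0, -1, 0, 0, 0, 0, 0])

```text
clock: 20.83
position: [554.6, -1.9, 177.0]
ee_rot: [-0.023, 1.0, -0.0, -0.002]
ft_force: [-17.5, -5.0, 8.6]
opening: 0.004
finger_force: 8.7
```

Emit:
servo_tool(moves=[-1.5, 0, 0, 0, 0, 0, -1.5, 0, 0, 0, 0, 0, -1, 0, 0, 0, 0, 0])

```text
clock: 21.08
position: [554.7, -1.9, 177.1]
ee_rot: [-0.023, 1.0, -0.0, -0.007]
ft_force: [-37.2, -7.5, 19.1]
opening: 0.005
finger_force: 19.4
```

Hard end reached. I back away and check.

Emit:
servo_tool(moves=[8, 0, 0, 0, 0, 0, 15, 0, 0, 0, 0, 0, 30, 0, 0, 0, 0, 0, 35, 0, 0, 0, 0, 0, 35, 0, 0, 0, 0, 0])

```text
clock: 21.5
position: [436.7, -6.9, 177.0]
ee_rot: [-0.023, 1.0, 0.0, 0.001]
ft_force: [0.4, -0.7, 1.1]
opening: 0.006
finger_force: 0.0
```

Emit:
servo_tool(moves=[0, 0, -35, 0, 0, 0, 0, 0, -35, 0, 0, 0, 0, 0, 0, 0, 0, 0, 0, 0, 0, 0, 0, 0])

```text
clock: 21.83
position: [438.4, -7.2, 248.7]
ee_rot: [-0.023, 1.0, -0.0, 0.003]
ft_force: [0.1, 0.0, -0.3]
opening: 0.005
finger_force: 0.0
```

```bash
python3 - <<'E'
from m import *
s=arm.state();print(s['position'],s['joint_velocities'].round(3))
shot('top','t9');l=L('t9');cv2.imwrite('pics/end.png',cv2.resize(l.im[80:280,140:420,::-1],None,fx=2.8,fy=2.8,interpolation=cv2.INTER_CUBIC))
P=l.cloud().reshape(-1,3);q=P[(abs(P[:,2]-191)<4)&(P[:,0]>540)&(P[:,0]<580)&(P[:,1]>-160)&(P[:,1]<140)];print('front x',np.percentile(q[:,0],3),len(q))
E
```

```text
[438.39629076  -7.17123207 248.70030967] [ 0.     0.041  0.057 -0.006 -0.015  0.   ]
front x 563.6562409326768 274
```

View pics/end.png

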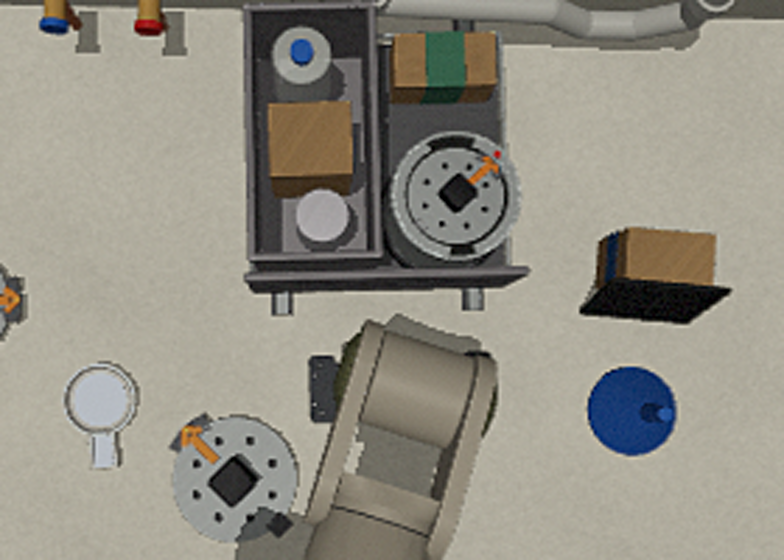

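The picture shows the cap locked, with its arrow (490,165) at the dot (497,155). The pull-out is home and the bystanders are in place.

```bash
python3 -c "
from cell import arm
print(arm.close_job())"
```

```text
the job is handed in; nothing more can be done
None
```

The job is handed in: the cap is seated and twisted to about the stop, arrow at the red dot, and the pull-out is home against its hard end; funnel, spoon rest and tablet box were not touched, and no verdict was returned.

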